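Move plating jigs from the ultrasonic cleaner to the drying rail

ROBOT

A 6-joint arm with a two-finger parallel gripper is mounted at the origin on the work surface. World frame = base frame: x ahead of the robot, y to its left, z up, the work surface at z = 0. Lengths are in m, angles in rad, forces in N, time in s.
With the tool pointing down it reaches from about 0.35 to 0.775 m from the base axis. Payload 7.3 kg.
Tool frame: the origin (TCP) lies at the centre of the arm's flange, where the gripper is bolted on; the fingertips stand 178 mm ahead of it and the grasp point (between the pads) lies 159 mm ahead of it (tip_extent is the distance from the TCP to the fingertips, in m); z points along the fingers, y is the line along which they close (so a half turn about z gives the same grasp; the last joint's range is limited). The gripper opens to 92 mm and grips with 3 to 60 N. Pads are 19 mm wide; open, the fingers measure 130 mm over their backs; the gripper's body (75 mm by 190 mm) begins 47 mm behind the grasp point.
Start: joints at [-1.256, 0.342, 1.524, -0, 1.275, -0.146], TCP at [0.233, -0.47, 0.405] pointing down, gripper open.
Joint ranges: [-2.53, 2.53], [-0.77, 2.02], [0.04, 2.7], [-1, 4.14], [0.28, 2.66], [-3.11, 3.11]. Speed limits (rad/s): [2.57, 2.57, 3.14, 3.14, 3.14, 3.14].

INTERFACE

Orientations are given as [roll, pitch, yaw] about the fixed x, y, z axes, in that order (R = Rz(yaw) Ry(pitch) Rx(roll)).
In Python, from cell import * gives the robot as it stands.
- The arm moves only by the tool arm_command, never from a script. Its arguments are lists of equal length, an entry for each row: "xyz": the shift along the world's x, y, z in mm, a list of three; "spin": the turn about the world's z in degrees. In form: {"xyz": [[tx, ty, tz], ...], "spin": [spin, ...]}. A call has 1 to 20 rows; each row shifts and turns the commanded pose from where the row before left it; what a row does not reach is not made up. A row lasts 1/10 s, in which the tool goes at most 50 mm and 8.59 degrees, less where a joint would pass 70% of its speed; a pose out of reach is approached as far as the arm can. A call with a gripper value outside its range is refused whole. "jaw" is the opening, from -1 (shut) to 1 (fully open), set as the call begins (left out, the last holds). The fingers move at their own pace and stop on an object; "squeeze" is the grip in N (left out, the last holds). Time passes only in rows, so rows that do not move let the fingers close. It gives the time, the measured TCP pose, the force, the opening and the grip force at its end, in the units of the state.
- observe(): the state, without advancing time (a new reading comes with each control period).
- read_camera(name): name is "scene" or "top"; returns a dict with "img" (384x512x3 uint8, red, green, blue), "depth" (384x512 float32, m along the optical axis (not along the pixel's ray), 0 where there is no reading), "fx", "fy", "cx", "cy" (pixels), "dist_coeffs" ([k1, k2, p1, p2, k3] as OpenCV has them; the pictures are not rectified), "world_from_camera" (4x4, takes a point from camera to world coordinates). Camera axes: x right, y up, looking along -z (the intrinsics and any distortion apply to the point x, -y, -z); pixel columns grow to the right and rows downward; lengths in m; the calibration is good to about 2 mm. A picture is of the moment at which its call begins.
- hand_in(): hands the job in; it is judged then, once.
The state is a dict: "time": time; "qpos": joint angles; "qvel": joint speeds; "joint_efforts": joint torques, N m; "tool_pos": TCP position; "tool_rot": TCP orientation; "contact_force": force on the tool from outside, world axes, zero at the start; "torque": the same for the moment, N m; "opening": finger opening in m; "grip_force": force on a finger pad.
Only numpy, scipy, OpenCV 4.12 (cv2) and the standard library are available. Lean on these libraries where they do the work, as an engineer would, in place of code of your own. Each camera call takes 0.05 s, during which the arm holds its last target. There are 200 camera calls.

TASK

The cleaned jigs of gold rings hang in the keyhole slots of the ultrasonic cleaner's cover: draw the dryer's red bolt, then take every jig off by sliding it along its slot to the wide end and lifting it straight out, feed it into the open mouth of the drying rail and slide it along until it hangs past the red bands, over the grille. When all are on the rail, shoot the bolt fully home and then press the green button to start the dryer. Leave the jigs hanging free and the other things on the bench as they are.

Things in the scene. Friction and masses are not known exactly. Their poses are not given: they have to be found in the camera images.
- cleaner: Ultrasonic cleaner (drained), fixed: steel tank 170 mm (x) by 270 mm (y), 120 mm tall, flat 4 mm aluminium cover on top, 100 mm of empty depth below it. Origin: centre of its underside. Five equal keyhole slots run along its x axis at y = -100, -50, 0, +50, +100 mm; +x points away from the blue control panel. The jigs hang with their collars resting on the cover (120 mm up).
- dryer: Warm-air drying stand, fixed: white base (x -100 to 85, y -155 to 155 mm, top 60 mm up), above it a straight aluminium rail along its y axis at x = 0, open mouth at y = +140 mm, stop plate at y = -140 mm. Origin: on the bench under the rail's middle. Red bands 12 mm wide round the rail are centred at y = +65 mm; the hot-air grille lies below the rail from the bands to the stop.
- rail_mouth (a point): Centre of the rail's open mouth, at the top of its lower lips, 130 mm up. The rail is two facing channels: lower lips 3 mm thick, upper lips from 13 to 16 mm above this point, 48 mm wide inside, and a 16 mm gap in the middle of both pairs of lips for a jig's rod. A collar can enter or leave only here. Outside and under the rail, posts leave 50 mm between them.
- rail_end (a point): Inner face of the stop plate at the closed end of the rail, on its middle line, at the top of the lower lips; 280 mm straight from rail_mouth.
- bolt (a joint): Barrel bolt across the rail, 30 mm inside the mouth (dryer y = +110 mm): m drawn out along the dryer's +x. 0 = shot fully across, the channel is blocked; 0.045 = fully drawn; its tip is clear of the channel from 0.044. Friction about 1.5 N, stays where it is left. Counts as shot within 8 mm of 0.
- bolt_knob (a point): Top of the bolt's red upright grip, a cylinder 13 mm in diameter that reaches 38 mm down from this point, 168 mm above the bench. It stands on the dryer's +x side, 66 mm (shot) to 111 mm (drawn) from the rail's middle line, and moves with the bolt.
- start (a joint): Green push button of the dryer: m pressed down, 0 to 0.006, sprung; fully down takes 5 N. Past 0.004 starts the dryer.
- start_top (a point): Centre of the top of the green button (28 mm in diameter), on a grey control box beside the rail, 72 mm to the dryer's -x side.
- wide1 (a point): Centre of the wide end of the keyhole slot at cleaner y = -100 mm, on the cover's top. The wide end is an octagon 32 mm across at cleaner x = -45 mm; from it the slot, 10 mm wide, runs along the cleaner's +x to x = +55 mm. The other slots are the same, 50 mm apart.
- wide5 (a point): Centre of the wide end of the keyhole slot at cleaner y = +100 mm, on the cover's top. The wide end is an octagon 32 mm across at cleaner x = -45 mm; from it the slot, 10 mm wide, runs along the cleaner's +x to x = +55 mm. The other slots are the same, 50 mm apart.
- jig1: Plating jig with red knob and gold rings, 0.06-0.11 kg (may be absent), rigid, round about its z axis (up). Origin: centre of its lower end. From there the 21 mm thick ring stack to z = 41 mm, a 6 mm rod, a black collar (38 mm disc, z 58 to 62 mm, hangs on its underside), the rod, the knob 20 mm in diameter, z 86 to 114 mm. The collar passes no part of a keyhole, the stack only the wide end.
- jig2: Plating jig with blue knob and gold rings, 0.06-0.11 kg (may be absent), rigid, round about its z axis (up). Origin: centre of its lower end. From there the 21 mm thick ring stack to z = 41 mm, a 6 mm rod, a black collar (38 mm disc, z 58 to 62 mm, hangs on its underside), the rod, the knob 20 mm in diameter, z 86 to 114 mm. The collar passes no part of a keyhole, the stack only the wide end.
- jig3: Plating jig with yellow knob and gold rings, 0.06-0.11 kg (may be absent), rigid, round about its z axis (up). Origin: centre of its lower end. From there the 21 mm thick ring stack to z = 41 mm, a 6 mm rod, a black collar (38 mm disc, z 58 to 62 mm, hangs on its underside), the rod, the knob 20 mm in diameter, z 86 to 114 mm. The collar passes no part of a keyhole, the stack only the wide end.
- jig4: Plating jig with green knob and gold rings, 0.06-0.11 kg (may be absent), rigid, round about its z axis (up). Origin: centre of its lower end. From there the 21 mm thick ring stack to z = 41 mm, a 6 mm rod, a black collar (38 mm disc, z 58 to 62 mm, hangs on its underside), the rod, the knob 20 mm in diameter, z 86 to 114 mm. The collar passes no part of a keyhole, the stack only the wide end.
- jig5: Plating jig with white knob and gold rings, 0.06-0.11 kg (may be absent), rigid, round about its z axis (up). Origin: centre of its lower end. From there the 21 mm thick ring stack to z = 41 mm, a 6 mm rod, a black collar (38 mm disc, z 58 to 62 mm, hangs on its underside), the rod, the knob 20 mm in diameter, z 86 to 114 mm. The collar passes no part of a keyhole, the stack only the wide end.
- beaker: Empty glass beaker, 66 mm wide, 85 mm tall; standing about, not part of the job, leave it alone. Origin at its underside.
- ring_stick: Tapered steel ring stick 260 mm long, 26 mm thick, lying down, origin at its thick end; not part of the job, leave it alone.
- jar: White jar, 52 mm wide, 65 mm tall; standing about, not part of the job, leave it alone. Origin at its underside.
- findings: Small open wooden box, 85 by 65 mm, 28 mm tall; standing about, not part of the job, leave it alone. Origin at its underside.
- dish: White ceramic dish 90 mm wide, 35 mm tall; standing about, not part of the job, leave it alone. Origin at its underside.
- amber: Amber bottle 44 mm wide, 110 mm tall; standing about, not part of the job, leave it alone. Origin at its underside.
- brush: Flat brush with a wooden handle, lying down; standing about, not part of the job, leave it alone. Origin at its underside.
Not all that is in view belongs to the job. Leave any purple or turquoise look-alike of the jig5 alone. Leave any purple look-alike of the jig1 alone.

How it is judged:
By the outcome, as a careful person would: the job done as asked, in the order asked, and still so for the second after the job is handed in, with the robot touching nothing.
Of jig1, jig2, jig3, jig4, jig5 only 3 to 5 are there at a start; the rules pass over those that are not, and their reading is None.
At some moment in a run one of jig1, jig2, jig3, jig4, jig5 may be knocked a few centimetres aside while the robot is not near it.
Once in a run the grip may slacken for a moment while it holds something.
It also fails if it takes over 210 s, if anything falls off the work surface, if the arm or the gripper's body presses on something with over 40 N, if the wrist force passes 120 N, or if a joint passes its speed limit or range.

## Working session

There is one attempt and no reset: what is moved stays moved. The work goes in short steps, Python scripts to look and compute and a tool call to move; the robot and the scene stay as the last step left them, time stands still between calls to the robot, and variables do not carry over. Pictures are saved under pics/ and viewed, at most 14 in all, crops included, and the job is handed in when it is done.

Besides the shell and the picture viewer there is one more tool, called after "Request:" by a JSON object that holds its "method" and its "body". arm_command: Moves the arm, as the interface text tells. Its arguments: {"type":"object","properties":{"xyz":{"type":"array","items":{"type":"array","items":{"type":"number"}}},"spin":{"type":"array","items":{"type":"number"}},"jaw":{"type":"number"},"squeeze":{"type":"number"}},"required":["xyz","spin"]}

```bash
mkdir -p pics; ls; cat > h.py <<'E'
from cell import *
import numpy as np, cv2
def shot(n,save=None):
    c=read_camera(n)
    if save: cv2.imwrite('pics/'+save,c['img'][:,:,::-1])
    return c
def world(c,u,v,z=None):
    K=np.array([[c['fx'],0,c['cx']],[0,c['fy'],c['cy']],[0,0,1]])
    p=cv2.undistortPoints(np.array([[[u,v]]],float),K,np.array(c['dist_coeffs'],float))[0,0]
    T=np.array(c['world_from_camera']); d=T[:3,:3]@np.array([p[0],-p[1],-1]); o=T[:3,3]
    if z is None:
        return o+d*float(c['depth'][int(round(v)),int(round(u))])
    return o+d*(z-o[2])/d[2]
E
python3 - <<'E'
from h import *
for n in('scene','top'):
    c=shot(n,n+'0.png'); print(n,c['fx'],c['dist_coeffs'],np.round(c['world_from_camera'],3).tolist())
s=observe(); print({k:np.round(v,3).tolist() for k,v in s.items()})
E
```

```text
pics
scene 421.01320069884696 [-0.12329677  0.          0.          0.          0.        ] [[-0.419, -0.714, 0.561, 1.156], [0.908, -0.318, 0.273, 0.337], [-0.017, 0.624, 0.781, 0.984], [0.0, 0.0, 0.0, 1.0]]
top 455.4063284352382 [0.04729398 0.         0.         0.         0.        ] [[0.004, 0.985, -0.172, 0.283], [-1.0, 0.004, -0.001, 0.033], [-0.001, 0.172, 0.985, 1.409], [0.0, 0.0, 0.0, 1.0]]
{'time': 0.1, 'qpos': [-1.256, 0.343, 1.525, -0.0, 1.275, -0.146], 'qvel': [0.001, -0.002, -0.002, -0.001, -0.001, 0.0], 'joint_efforts': [0.002, -43.2, -24.47, 0.072, 0.053, -0.0], 'tool_pos': [0.233, -0.47, 0.404], 'tool_rot': [-3.14, -0.0, 0.461], 'contact_force': [0.531, 0.05, -0.24], 'torque': [-0.04, 0.022, 0.027], 'grip_force': 0.0, 'opening': 0.092}
```

View pics/scene0.png

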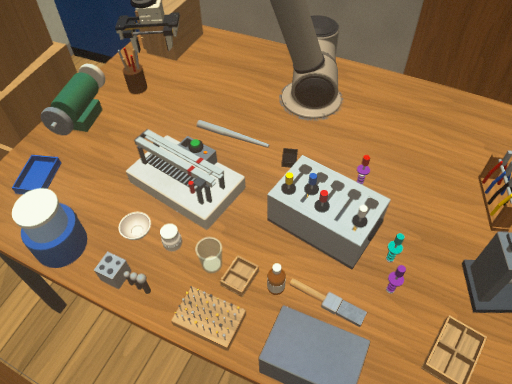

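View pics/top0.png

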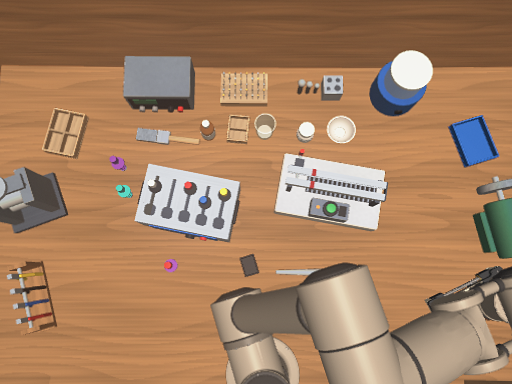

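The scene shows yellow (289,176), blue (313,178), red (324,196) and white (362,210) jigs on the cleaner, with no green one. The purple and turquoise look-alikes stand on the bench. In the top view the dryer is at (330,190), with its red parts at (301,153), (312,180) and (385,182) and the green button at (331,208).

```bash
python3 - <<'E'
from h import *
c=shot('top')
im=c['img'][140:250,125:395,::-1]
a=cv2.resize(im[:, :125],None,fx=6,fy=5.4,interpolation=cv2.INTER_CUBIC)
b=cv2.resize(c['img'][140:235,265:395,::-1],None,fx=6,fy=6,interpolation=cv2.INTER_CUBIC)
cv2.imwrite('pics/top_dry.png',b)
a=cv2.resize(c['img'][155:250,125:250,::-1],None,fx=6,fy=6,interpolation=cv2.INTER_CUBIC)
cv2.imwrite('pics/top_cl.png',a)
# colour blobs
for n in('top','scene'):
    c=shot(n);h=cv2.cvtColor(c['img'],cv2.COLOR_RGB2HSV)
    H,S,V=h[...,0],h[...,1],h[...,2]
    for nm,m in dict(red=((H<6)|(H>174))&(S>170)&(V>110),blue=(H>105)&(H<125)&(S>130)&(V>80),yel=(H>22)&(H<34)&(S>170)&(V>110),grn=(H>45)&(H<80)&(S>120)).items():
        k,l,st,ce=cv2.connectedComponentsWithStats(m.astype(np.uint8))
        for i in range(1,k):
            if 5<st[i,4]<300: print(n,nm,np.round(ce[i],1),st[i].tolist(),np.round(world(c,*ce[i]),3))
E
```

```text
top red [180.  108.2] [178, 106, 5, 5, 23] [0.793 0.258 0.051]
top red [301.8 150.5] [300, 149, 4, 4, 13] [ 0.626 -0.108  0.166]
top red [313.9 171.9] [313, 169, 3, 7, 14] [ 0.569 -0.143  0.147]
top red [187.  183.6] [185, 182, 6, 6, 15] [0.528 0.211 0.178]
top red [311.9 183.8] [311, 182, 3, 6, 10] [ 0.534 -0.136  0.151]
top red [202.5 238.2] [200, 237, 6, 3, 13] [0.386 0.177 0.066]
top red [167.3 265. ] [164, 263, 8, 5, 33] [0.308 0.269 0.114]
top red [ 35.1 317. ] [28, 315, 16, 5, 43] [0.167 0.628 0.1  ]
top blue [202.6 199.2] [200, 196, 6, 7, 33] [0.485 0.168 0.176]
top blue [167.5 228.5] [149, 225, 38, 8, 38] [0.413 0.277 0.089]
top blue [202.  235.4] [198, 235, 9, 2, 9] [0.393 0.176 0.088]
top blue [ 36.6 301.9] [33, 301, 7, 3, 10] [0.207 0.634 0.087]
top grn [331.  207.3] [327, 204, 9, 9, 55] [ 0.47  -0.191  0.135]
scene red [366.3 157.6] [363, 155, 7, 6, 31] [0.312 0.27  0.114]
scene red [199.4 160.1] [197, 158, 6, 5, 17] [ 0.532 -0.138  0.142]
scene red [495.9 166.5] [489, 161, 14, 12, 38] [0.174 0.628 0.1  ]
scene red [365.5 163.3] [364, 162, 4, 4, 10] [0.318 0.273 0.097]
scene red [190.5 168.5] [188, 166, 6, 6, 14] [ 0.57  -0.143  0.145]
scene red [190.1 182.4] [188, 181, 5, 4, 17] [ 0.626 -0.107  0.168]
scene red [323.8 192.7] [321, 190, 7, 6, 35] [0.529 0.211 0.178]
scene blue [312.9 175.5] [310, 173, 7, 6, 35] [0.489 0.169 0.178]
scene blue [498.2 178.2] [491, 172, 15, 14, 40] [0.209 0.64  0.093]
scene yel [289.  175.4] [286, 172, 7, 8, 38] [0.511 0.113 0.177]
scene yel [501.3 203.5] [491, 194, 21, 21, 78] [0.288 0.661 0.08 ]
scene grn [76.3 76. ] [74, 74, 6, 5, 10] [ 0.373 -0.712  0.152]
scene grn [74.4 80.2] [72, 79, 6, 3, 8] [ 0.391 -0.706  0.149]
scene grn [70.8 85.8] [69, 84, 4, 4, 6] [ 0.421 -0.695  0.151]
scene grn [62.6 95.2] [56, 89, 14, 14, 49] [ 0.472 -0.685  0.153]
scene grn [194.8 142.4] [190, 139, 10, 9, 54] [ 0.471 -0.189  0.133]
```

View pics/top_dry.png

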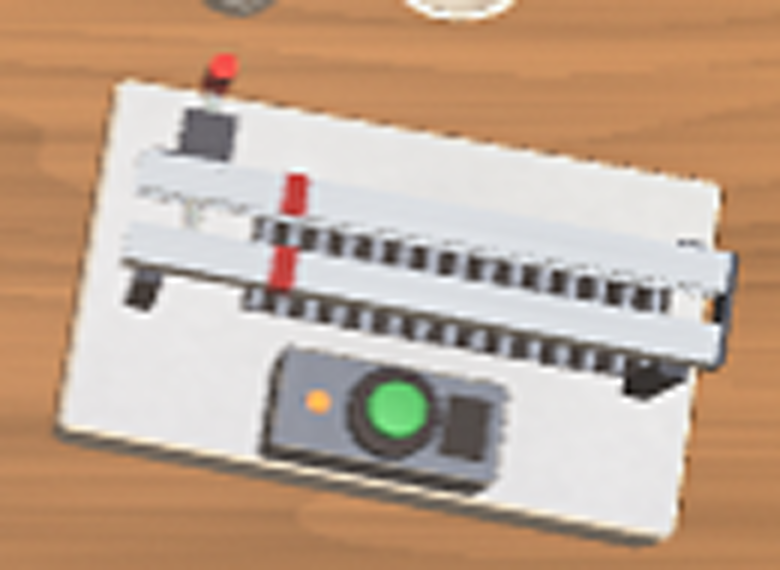

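View pics/top_cl.png

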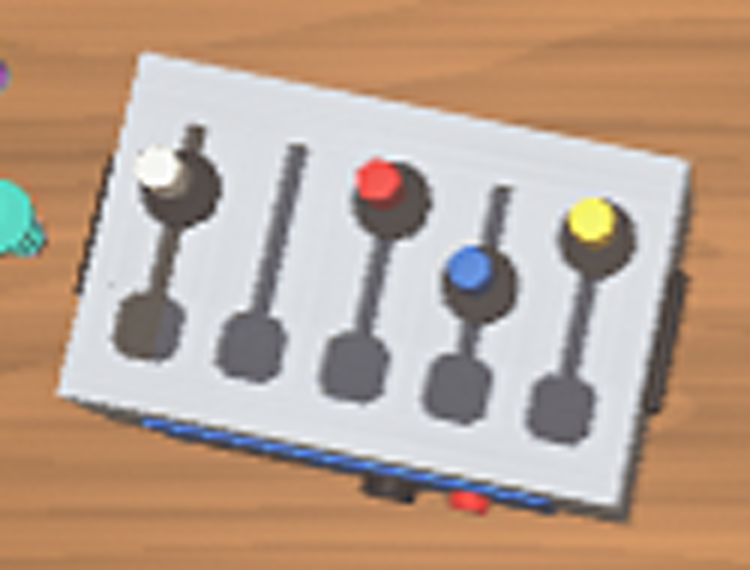

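Top crops (×6): mouth centre at about (130,206), stop at about (727,307), the knob at (221,72) is in the shot position, and the button is at (398,410). On the cleaner crop the wide ends run from (149,326) to (561,409), and the collars are white (180,188), red (392,200), blue (480,284) and yellow (596,238).

```bash
python3 - <<'E'
from h import *
c=shot('top'); s=shot('scene')
D=lambda u,v,z:world(c,265+(u-2.5)/6,140+(v-2.5)/6,z)[:2]
C=lambda u,v,z:world(c,125+(u-2.5)/6,155+(v-2.5)/6,z)[:2]
b=[D(*p,.06) for p in[(117,80),(720,183),(675,540),(62,430)]]
print('base',np.round(b,4).tolist()); 
for i in range(4):
    d=b[(i+1)%4]-b[i]; print(np.linalg.norm(d),np.degrees(np.arctan2(d[1],d[0])))
for p in[(130,206),(727,307),(284,232)]: print('rail',p,np.round(D(*p,.146),4))
print('knob',D(223,67,.168),'button',D(398,410,.133))
k=[C(*p,.12) for p in[(142,53),(690,160),(625,510),(62,395)]]
print('cl',np.round(k,4).tolist(),'ctr',np.mean(k,0))
for i in range(4):
    d=k[(i+1)%4]-k[i]; print(np.linalg.norm(d),np.degrees(np.arctan2(d[1],d[0])))
w=[C(*p,.12) for p in[(149,326),(251,346),(355,367),(458,388),(561,409)]]
print('wide5..1',np.round(w,4).tolist())
for n,p,q in[('white',(159,167),(180,188)),('red',(378,180),(392,200)),('blue',(470,268),(480,284)),('yel',(592,219),(596,238))]:
    print(n,'knob',np.round(C(*p,.176),4),'collar',np.round(C(*q,.124),4))
for n,p in dict(red=(323.8,192.7),blue=(312.9,175.5),yel=(289,175.4),white=(362.3,210),knob=(190.1,182.4),btn=(194.8,142.4)).items():
    print(n,np.round(world(s,*p),4))
E
```

```text
base [[0.6479, -0.0655], [0.595, -0.3684], [0.4147, -0.338], [0.4681, -0.0366]]
0.30750024594229475 -99.90493740320424
0.18283651264062228 170.42491413745762
0.3060978487072594 79.96063728547917
0.18213188521091483 -9.132351383577117
rail (130, 206) [ 0.5632 -0.0649]
rail (727, 307) [ 0.5157 -0.3434]
rail (284, 232) [ 0.5509 -0.1373]
knob [ 0.62510558 -0.10728348] button [ 0.46820366 -0.19102453]
cl [[0.5986, 0.3334], [0.5469, 0.0681], [0.3787, 0.0973], [0.4323, 0.364]] ctr [0.48910201 0.21569594]
0.2703256116106647 -101.03130914722854
0.17069248285970678 170.14461778416066
0.2720562632949085 78.63703971858
0.16909110796119495 -10.429197239411614
wide5..1 [[0.4653, 0.3245], [0.4559, 0.2758], [0.446, 0.2262], [0.4361, 0.1772], [0.4263, 0.1282]]
white knob [0.5312 0.3104] collar [0.5314 0.3116]
red knob [0.5255 0.2098] collar [0.526  0.2103]
blue knob [0.4847 0.1667] collar [0.4854 0.1674]
yel knob [0.5076 0.1113] collar [0.5079 0.1125]
red [0.5288 0.2113 0.178 ]
blue [0.4886 0.1685 0.1783]
yel [0.5114 0.1134 0.1769]
white [0.54   0.3113 0.1772]
knob [ 0.6255 -0.1081  0.1668]
btn [ 0.471  -0.1891  0.1331]
```

```bash
python3 - <<'E'
from h import *
s=shot('scene')
cv2.imwrite('pics/sc_dry.png',cv2.resize(s['img'][120:235,120:252,::-1],None,fx=6,fy=5.2,interpolation=cv2.INTER_CUBIC))
E
```

```text
(no output)
```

View pics/sc_dry.png

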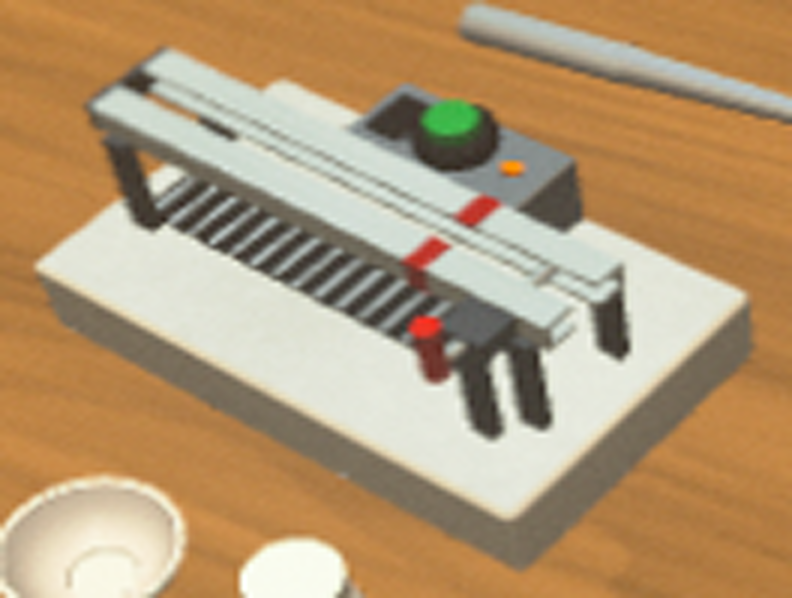

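The bolt is in the shot position, and its knob stands outside the housing. I'll go above the knob with the fingers closing along the dryer's y axis.

Request:
{"method": "arm_command", "body": {"xyz": [[20,18,0],[20,18,0],[20,18,0],[20,18,0],[20,18,0],[20,18,0],[20,18,0],[20,18,0],[20,18,0],[20,18,0],[20,18,0],[20,18,0],[20,18,0],[20,18,0],[20,18,0],[20,18,0],[20,18,0],[20,18,0],[20,20,0],[11,19,0]], "spin": [-2,-2,-2,-2,-2,-2,-2,-2,-2,-2,-2,-2,-2,-2,-2,-2,-2,-2,-0.2,0], "jaw": 0, "squeeze": 15}}

```text
time: 2.4
tool_pos: [0.6256, -0.1062, 0.4043]
tool_rot: [-3.142, -0.0, -0.171]
contact_force: [-0.8, -0.9, -0.5]
opening: 0.0459
grip_force: 0.0
```

Request:
{"method": "arm_command", "body": {"xyz": [[0,0,-10],[0,0,-10],[0,0,-10],[0,0,-10],[0,0,-10],[0,0,-10],[0,0,-10],[0,0,-10],[0,0,-5],[0,0,-5],[0,0,0],[0,0,0]], "spin": [0,0,0,0,0,0,0,0,0,0,0,0]}}

```text
time: 3.6
tool_pos: [0.6246, -0.1072, 0.315]
tool_rot: [3.141, -0.0, -0.171]
contact_force: [-0.7, 0.0, 0.9]
opening: 0.046
grip_force: 0.0
```

Request:
{"method": "arm_command", "body": {"xyz": [[0,0,0],[0,0,0],[0,0,0],[0,0,0],[0,0,0]], "spin": [0,0,0,0,0], "jaw": -1}}

```text
time: 4.1
tool_pos: [0.6245, -0.1073, 0.3148]
tool_rot: [3.141, -0.0, -0.171]
contact_force: [-1.0, 0.2, 0.2]
opening: 0.0124
grip_force: 15.0
```

Request:
{"method": "arm_command", "body": {"xyz": [[4,-0.7,0],[4,-0.7,0],[4,-0.7,0],[4,-0.7,0],[4,-0.7,0],[4,-0.7,0],[4,-0.7,0],[4,-0.7,0],[4,-0.7,0],[4,-0.7,0],[4,-0.7,0],[2.5,-0.4,0],[0,0,0],[0,0,0]], "spin": [0,0,0,0,0,0,0,0,0,0,0,0,0,0]}}

```text
time: 5.5
tool_pos: [0.6694, -0.1152, 0.3145]
tool_rot: [3.141, 0.008, -0.171]
contact_force: [-14.1, -0.9, 7.4]
opening: 0.0126
grip_force: 15.0
```

Request:
{"method": "arm_command", "body": {"xyz": [[0,0,0],[0,0,0],[0,0,0],[0,0,15],[0,0,15],[0,0,20],[0,0,20],[0,0,20],[0,0,0]], "spin": [0,0,0,0,0,0,0,0,0], "jaw": 0}}

```text
time: 6.4
tool_pos: [0.6715, -0.1152, 0.408]
tool_rot: [3.141, -0.007, -0.171]
contact_force: [-0.2, -0.3, 0.5]
opening: 0.0458
grip_force: 0.0
```

```bash
cat >> h.py <<'E'
def bolt():
    s=shot('scene');h=cv2.cvtColor(s['img'],cv2.COLOR_RGB2HSV);H,S,V=cv2.split(h)
    m=(((H<6)|(H>174))&(S>150)&(V>90)).astype(np.uint8); m[:,:150]=0;m[:,230:]=0
    k,l,st,ce=cv2.connectedComponentsWithStats(m)
    for i in range(1,k):
        if 5<st[i,4]<300: print('red',np.round(ce[i],1),st[i,4],np.round(world(s,*ce[i]),4))
def jigs():
    c=shot('top');h=cv2.cvtColor(c['img'],cv2.COLOR_RGB2HSV);H,S,V=cv2.split(h)
    for nm,m in dict(red=((H<6)|(H>174))&(S>130)&(V>90),blue=(H>105)&(H<125)&(S>110)&(V>80),yel=(H>20)&(H<36)&(S>130)&(V>110),white=(V>225)&(S<50)).items():
        m=m.astype(np.uint8); k,l,st,ce=cv2.connectedComponentsWithStats(m)
        for i in range(1,k):
            u,v=ce[i]
            if 6<st[i,4]<120 and 140<u<400 and 150<v<232:
                p=world(c,u,v); 
                if p[2]>.15: print(nm,np.round(ce[i],1),st[i,4],'depth',np.round(p,4),'plane.176',np.round(world(c,u,v,.176)[:2],4))
E
python3 - <<'E'
from h import *
bolt(); jigs(); c=shot('top')
# heights around bolt housing
m=np.array([.563,-.0655]);ex=np.array([.985,-.170]);ey=np.array([.170,.985])
T=np.array(c['world_from_camera'])
P=[(u,v,world(c,u,v)) for u in range(285,325) for v in range(145,185)]
q=[(np.dot(p[:2]-m,ex)*1000,np.dot(p[:2]-m,ey)*1000,p[2]*1000) for u,v,p in P]
for a in range(20,110,8): print(a,[round(max([z for x,y,z in q if abs(x-a)<4 and abs(y-b)<4],default=0)) for b in range(-60,8,8)])
E
```

```text
red [179.4 195.7] 25 [ 0.674  -0.1099  0.1684]
red [187.8 184.9] 42 depth [0.5242 0.209  0.1775] plane.176 [0.5245 0.2092]
blue [203.3 198. ] 23 depth [0.4878 0.1653 0.1787] plane.176 [0.4883 0.1656]
yel [223.2 191.3] 42 depth [0.5068 0.1114 0.1776] plane.176 [0.5071 0.1115]
20 [0, 0, 0, 0, 0, 0, 0, 0, 0]
28 [0, 0, 0, 0, 0, 0, 0, 0, 0]
36 [0, 0, 0, 0, 0, 0, 0, 0, 0]
44 [0, 0, 0, 0, 0, 0, 0, 0, 0]
52 [0, 0, 0, 0, 0, 0, 0, 0, 0]
60 [0, 0, 0, 0, 0, 0, 0, 0, 0]
68 [0, 0, 0, 0, 0, 0, 0, 0, 0]
76 [0, 0, 0, 0, 0, 0, 0, 0, 0]
84 [0, 0, 0, 0, 0, 0, 0, 0, 0]
92 [0, 0, 0, 0, 0, 0, 0, 0, 0]
100 [0, 0, 0, 0, 0, 0, 0, 0, 0]
108 [0, 0, 0, 0, 0, 0, 0, 0, 0]
```

Request:
{"method": "arm_command", "body": {"xyz": [[-8,11,0],[-8,11,0],[-8,11,0],[-8,11,0],[-8,11,0],[-8,11,0],[-8,11,0],[-8,11,0],[-8,11,0],[-8,11,0],[-8,11,0],[-8,11,0],[-8,11,0],[-8,11,0],[-8,11,0],[-8,11,0],[-8,11,0],[-8,11,0],[-10,14,0],[-10,14,0]], "spin": [5,5,5,5,5,5,5,5,5,5,5,5,5,5,5,5,5,4.3,0,0], "jaw": 0, "squeeze": 25}}

```text
time: 8.55
tool_pos: [0.5062, 0.1115, 0.4038]
tool_rot: [-3.14, 0.0, 1.385]
contact_force: [-0.1, -0.3, 0.3]
opening: 0.0461
grip_force: 0.0
```

```bash
python3 - <<'E'
from h import *
jigs();print(np.round(observe()['tool_pos'],4),observe()['tool_rot'],np.round(observe()['qpos'],2))
c=shot('top')
m=np.array([.563,-.0655]);ex=np.array([.985,-.170]);ey=np.array([.170,.985])
q=[(np.dot(p[:2]-m,ex)*1000,np.dot(p[:2]-m,ey)*1000,p[2]*1000) for p in [world(c,u,v) for u in range(285,325) for v in range(140,190)]]
for a in range(-30,120,10): print(a,[round(max([z for x,y,z in q if abs(x-a)<5 and abs(y-b)<5],default=0)) for b in range(-60,11,10)])
cv2.imwrite('pics/t2.png',cv2.resize(c['img'][140:250,125:395,::-1],None,fx=2.9,fy=2.9,interpolation=cv2.INTER_CUBIC))
E
```

```text
blue [200.7 199.8] 10 depth [0.461  0.1574 0.3122] plane.176 [0.4831 0.1728]
white [184.1 157. ] 7 depth [0.496  0.1583 0.5904] plane.176 [0.6037 0.2215]
white [243.6 223.3] 7 depth [0.3688 0.0469 0.6307] plane.176 [0.4188 0.0548]
white [183.3 227.1] 10 depth [0.3618 0.1499 0.6317] plane.176 [0.4079 0.2181]
[0.5049 0.1132 0.4041] [-3.13891419e+00 -7.52696515e-04  1.38672772e+00] [0.07 0.33 1.54 0.   1.27 0.26]
-30 [150, 145, 149, 145, 145, 150, 145, 0]
-20 [149, 152, 150, 152, 152, 150, 150, 0]
-10 [147, 149, 150, 153, 149, 149, 148, 0]
0 [0, 0, 0, 0, 0, 0, 0, 0]
10 [150, 152, 150, 153, 151, 150, 151, 0]
20 [154, 152, 152, 151, 150, 150, 151, 0]
30 [147, 149, 149, 148, 148, 149, 148, 0]
40 [0, 0, 147, 149, 149, 0, 64, 60]
50 [66, 62, 150, 148, 149, 68, 66, 68]
60 [68, 66, 0, 147, 64, 66, 68, 67]
70 [66, 68, 0, 147, 63, 69, 68, 64]
80 [64, 67, 66, 146, 63, 69, 65, 63]
90 [56, 55, 0, 147, 0, 0, 0, 58]
100 [13, 3, -2, 145, 9, 11, 8, 1]
110 [3, 6, 1, 146, 3, 6, 8, 7]
```

View pics/t2.png

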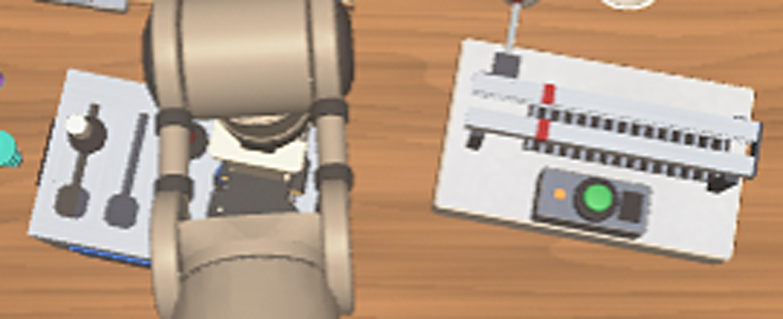

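The bolt is drawn (red knob at the top, bolt clear of the channel) and the rail is free. The gripper is above the yellow jig, so I'll descend and grip it.

Request:
{"method": "arm_command", "body": {"xyz": [[0,0,-10],[0,0,-10],[0,0,-10],[0,0,-10],[0,0,-10],[0,0,-10],[0,0,-10],[0,0,-5],[0,0,-5],[0,0,0]], "spin": [0,0,0,0,0,0,0,0,0,0]}}

```text
time: 9.65
tool_pos: [0.5069, 0.1107, 0.3242]
tool_rot: [-3.141, 0.0, 1.388]
contact_force: [0.4, -0.2, 0.0]
opening: 0.0458
grip_force: 0.0
```

Request:
{"method": "arm_command", "body": {"xyz": [[0,0,0],[0,0,0],[0,0,0],[0,0,0],[0,0,0]], "spin": [0,0,0,0,0], "jaw": -1}}

```text
time: 10.15
tool_pos: [0.507, 0.1107, 0.325]
tool_rot: [3.141, -0.0, 1.388]
contact_force: [0.7, 0.1, 1.6]
opening: 0.0192
grip_force: 25.0
```

Request:
{"method": "arm_command", "body": {"xyz": [[0,0,1],[-5,1,0],[-5,1,0],[-5,1,0],[-5,1,0],[-5,1,0],[-5,1,0],[-5,1,0],[-5,1,0],[-5,1,0],[-5,1,0],[-5,1,0],[-5,1,0],[-5,1,0],[-5,1,0],[-5,1,0],[-5,1,0],[0,0.4,0],[0,0,0]], "spin": [0,0,0,0,0,0,0,0,0,0,0,0,0,0,0,0,0,0,0]}}

```text
time: 12.05
tool_pos: [0.427, 0.1271, 0.3259]
tool_rot: [3.141, -0.0, 1.388]
contact_force: [0.5, 0.2, -0.8]
opening: 0.0193
grip_force: 25.0
```

Request:
{"method": "arm_command", "body": {"xyz": [[0,0,5],[0,0,5],[0,0,5],[0,0,5],[0,0,5],[0,0,5],[0,0,5],[0,0,5],[0,0,5],[0,0,5],[0,0,5],[0,0,5],[0,0,5],[0,0,5],[0,0,5],[0,0,0]], "spin": [0,0,0,0,0,0,0,0,0,0,0,0,0,0,0,0]}}

```text
time: 13.65
tool_pos: [0.4271, 0.1271, 0.4015]
tool_rot: [3.14, -0.0, 1.388]
contact_force: [-0.0, 1.1, -1.5]
opening: 0.0193
grip_force: 25.0
```

Request:
{"method": "arm_command", "body": {"xyz": [[9,-10,0],[9,-10,0],[9,-10,0],[9,-10,0],[9,-10,0],[9,-10,0],[9,-10,0],[9,-10,0],[9,-10,0],[9,-10,0],[9,-10,0],[9,-10,0],[9,-10,0],[9,-10,0],[9,-10,0],[7,-6,0],[0,0,0]], "spin": [0,0,0,0,0,0,0,0,0,0,0,0,0,0,0,0,0]}}

```text
time: 15.35
tool_pos: [0.5698, -0.0298, 0.4004]
tool_rot: [3.141, 0.0, 1.387]
contact_force: [0.1, -0.4, -0.7]
opening: 0.0194
grip_force: 25.0
```

Request:
{"method": "arm_command", "body": {"xyz": [[0,0,-10],[0,0,-10],[0,0,-10],[0,0,-10],[0,0,-10],[0,0,-6],[0,0,-5],[0,0,0],[0,0,0]], "spin": [0,0,0,0,0,0,0,0,0]}}

```text
time: 16.25
tool_pos: [0.5691, -0.029, 0.34]
tool_rot: [3.141, 0.0, 1.388]
contact_force: [0.3, 0.1, -1.4]
opening: 0.0192
grip_force: 25.0
```

```bash
python3 - <<'E'
from h import *
o=observe();print(np.round(o['tool_pos'],4),o['opening'])
s=shot('scene')
cv2.imwrite('pics/s3.png',cv2.resize(s['img'][90:230,140:300,::-1],None,fx=4.2,fy=4.2,interpolation=cv2.INTER_CUBIC))
E
```

```text
[ 0.5691 -0.029   0.34  ] 0.01922292084704692
```

View pics/s3.png

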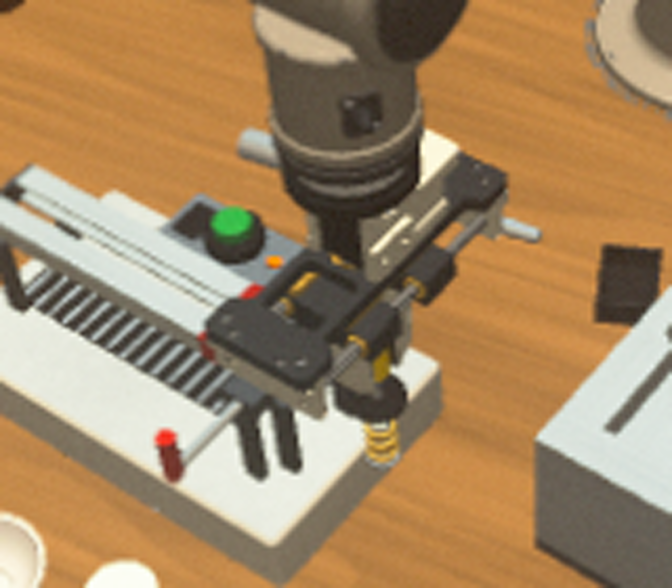

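The yellow jig hangs straight in the grip, just outside the mouth and at channel height, so I'll feed it in.

Request:
{"method": "arm_command", "body": {"xyz": [[-1,-6,0],[-1,-6,0],[-1,-6,0],[-1,-6,0],[-1,-6,0],[-1,-6,0],[-1,-6,0],[-1,-6,0],[-1,-6,0],[-1,-6,0],[-1,-6,0],[-1,-6,0],[-1,-6,0],[-1,-6,0],[-1,-6,0],[-1.5,-6,0],[-1.5,-6,0],[0,0,0]], "spin": [0,0,0,0,0,0,0,0,0,0,0,0,0,0,0,0,0,0]}}

```text
time: 18.1
tool_pos: [0.5508, -0.1317, 0.3397]
tool_rot: [-3.142, 0.0, 1.387]
contact_force: [-0.1, -0.2, -1.0]
opening: 0.0194
grip_force: 25.0
```

Request:
{"method": "arm_command", "body": {"xyz": [[-1.7,-10,0],[-1.7,-10,0],[-1.7,-10,0],[-1.7,-10,0],[-1.7,-10,0],[-1.7,-10,0],[-1.7,-10,0],[-1.7,-10,0],[-1.7,-10,0],[-1.7,-10,0],[-1.7,-10,0],[-1.7,-10,0],[-1.7,-10,0],[-1.7,-10,0],[-1.7,-10,0],[-1.7,-10,0],[-1.7,-10,0],[-1.7,-10,0],[-0.8,-5,0],[0,0,-2]], "spin": [0,0,0,0,0,0,0,0,0,0,0,0,0,0,0,0,0,0,0,0]}}

```text
time: 20.1
tool_pos: [0.5194, -0.3168, 0.3378]
tool_rot: [3.141, 0.0, 1.387]
contact_force: [0.2, -0.1, -0.5]
opening: 0.0197
grip_force: 25.0
```

Request:
{"method": "arm_command", "body": {"xyz": [[0,0,-2],[0,0,0],[0,0,0]], "spin": [0,0,0]}}

```text
time: 20.4
tool_pos: [0.5197, -0.3155, 0.3357]
tool_rot: [-3.141, -0.0, 1.388]
contact_force: [-0.1, -0.6, -1.0]
opening: 0.0193
grip_force: 25.0
```

Request:
{"method": "arm_command", "body": {"xyz": [[0,0,0],[0,0,0],[0,0,0],[0,0,0],[0,0,10],[0,0,15],[0,0,20],[0,0,23],[0,0,0]], "spin": [0,0,0,0,0,0,0,0,0], "jaw": 0}}

```text
time: 21.3
tool_pos: [0.5199, -0.3162, 0.408]
tool_rot: [3.135, 0.003, 1.388]
contact_force: [0.2, -1.3, 0.4]
opening: 0.0459
grip_force: 0.0
```

```bash
python3 - <<'E'
from h import *
jigs();print(np.round(observe()['tool_pos'],4))
E
```

```text
red [187.8 184.8] 40 depth [0.5254 0.2095 0.1739] plane.176 [0.5249 0.2092]
blue [202.9 199.1] 39 depth [0.4854 0.1671 0.1733] plane.176 [0.485  0.1668]
white [374.6 187.7] 9 depth [ 0.434  -0.183   0.6192] plane.176 [ 0.5186 -0.3043]
[ 0.5197 -0.316   0.4059]
```

Request:
{"method": "arm_command", "body": {"xyz": [[-2,24,0],[-2,24,0],[-2,24,0],[-2,24,0],[-2,24,0],[-2,24,0],[-2,24,0],[-2,24,0],[-2,24,0],[-2,24,0],[-2,24,0],[-2,24,0],[-2,24,0],[-2,24,0],[-2,24,0],[-2,24,0],[-2,24,0],[0,24,0],[0,24,0],[0,27,0]], "spin": [0,0,0,0,0,0,0,0,0,0,0,0,0,0,0,0,0,0,0,0]}}

```text
time: 23.35
tool_pos: [0.4852, 0.1678, 0.4029]
tool_rot: [-3.14, 0.001, 1.387]
contact_force: [-0.6, 0.5, -0.4]
opening: 0.0463
grip_force: 0.0
```

Request:
{"method": "arm_command", "body": {"xyz": [[0,0,-10],[0,0,-10],[0,0,-10],[0,0,-10],[0,0,-10],[0,0,-10],[0,0,-10],[0,0,-5],[0,0,-4],[0,0,0],[0,0,0]], "spin": [0,0,0,0,0,0,0,0,0,0,0]}}

```text
time: 24.45
tool_pos: [0.4857, 0.1671, 0.325]
tool_rot: [3.141, -0.0, 1.388]
contact_force: [0.4, 0.7, 0.5]
opening: 0.0457
grip_force: 0.0
```

Request:
{"method": "arm_command", "body": {"xyz": [[0,0,0],[0,0,0],[0,0,0],[0,0,0],[0,0,0]], "spin": [0,0,0,0,0], "jaw": -1}}

```text
time: 24.95
tool_pos: [0.4855, 0.1671, 0.3248]
tool_rot: [3.141, -0.0, 1.388]
contact_force: [0.4, 0.1, 0.7]
opening: 0.0194
grip_force: 25.0
```

Request:
{"method": "arm_command", "body": {"xyz": [[0,0,1],[-5,1,0],[-5,1,0],[-5,1,0],[-5,1,0],[-5,1,0],[-5,1,0],[-5,1,0],[-5,1,0],[-5,1,0],[-4,0.6,0],[0,0,0],[0,0,0]], "spin": [0,0,0,0,0,0,0,0,0,0,0,0,0]}}

```text
time: 26.25
tool_pos: [0.4366, 0.1767, 0.3258]
tool_rot: [3.141, -0.0, 1.388]
contact_force: [0.7, 0.5, -0.7]
opening: 0.0193
grip_force: 25.0
```

Request:
{"method": "arm_command", "body": {"xyz": [[0,0,5],[0,0,5],[0,0,5],[0,0,5],[0,0,5],[0,0,5],[0,0,5],[0,0,5],[0,0,5],[0,0,5],[0,0,5],[0,0,5],[0,0,5],[0,0,5],[0,0,5],[0,0,0]], "spin": [0,0,0,0,0,0,0,0,0,0,0,0,0,0,0,0]}}

```text
time: 27.85
tool_pos: [0.4367, 0.1767, 0.4015]
tool_rot: [3.14, -0.001, 1.388]
contact_force: [-0.0, -0.4, -0.8]
opening: 0.0194
grip_force: 25.0
```

Request:
{"method": "arm_command", "body": {"xyz": [[7,-11,0],[7,-11,0],[7,-11,0],[7,-11,0],[7,-11,0],[7,-11,0],[7,-11,0],[7,-11,0],[7,-11,0],[7,-11,0],[7,-11,0],[7,-11,0],[7,-11,0],[7,-11,0],[7,-11,0],[7,-11,0],[7,-11,0],[7,-11,0],[6.5,-7.5,0],[0,0,0]], "spin": [0,0,0,0,0,0,0,0,0,0,0,0,0,0,0,0,0,0,0,0]}}

```text
time: 29.85
tool_pos: [0.5698, -0.0299, 0.4005]
tool_rot: [3.141, 0.0, 1.386]
contact_force: [0.6, 0.6, -0.6]
opening: 0.0193
grip_force: 25.0
```

Request:
{"method": "arm_command", "body": {"xyz": [[0,0,-10],[0,0,-10],[0,0,-10],[0,0,-10],[0,0,-10],[0,0,-6],[0,0,-5],[0,0,0],[0,0,0]], "spin": [0,0,0,0,0,0,0,0,0]}}

```text
time: 30.75
tool_pos: [0.5692, -0.0289, 0.3399]
tool_rot: [3.141, 0.0, 1.388]
contact_force: [-0.6, 0.5, -0.4]
opening: 0.0196
grip_force: 25.0
```

```bash
cat >> h.py <<'E'
def collar(): # dark collar + knob seen in the scene view, blobs near the mouth
    s=shot('scene'); h=cv2.cvtColor(s['img'],cv2.COLOR_RGB2HSV); H,S,V=cv2.split(h)
    m=((H>15)&(H<32)&(S>110)&(V>120)).astype(np.uint8); out=[]
    k,l,st,ce=cv2.connectedComponentsWithStats(m)
    for i in range(1,k):
        if st[i,4]>4 and 200<ce[i][0]<260 and 150<ce[i][1]<210: out.append((np.round(ce[i],1).tolist(),int(st[i,4]),np.round(world(s,*ce[i]),3).tolist()))
    return out
E
python3 - <<'E'
from h import *
print(collar(),np.round(observe()['tool_pos'],4))
s=shot('scene')
cv2.imwrite('pics/s4.png',cv2.resize(s['img'][90:230,140:300,::-1],None,fx=3,fy=3,interpolation=cv2.INTER_CUBIC))
E
```

```text
[([204.8, 151.6], 5, [0.475, -0.157, 0.112]), ([219.8, 151.6], 5, [0.578, -0.039, 0.262]), ([211.4, 156.9], 16, [0.598, -0.051, 0.26]), ([224.5, 170.7], 6, [0.615, -0.009, 0.247]), ([253.8, 179.3], 6, [0.425, -0.029, -0.004]), ([230.5, 194.7], 60, [0.575, -0.024, 0.101])] [ 0.5692 -0.0289  0.3401]
```

View pics/s4.png

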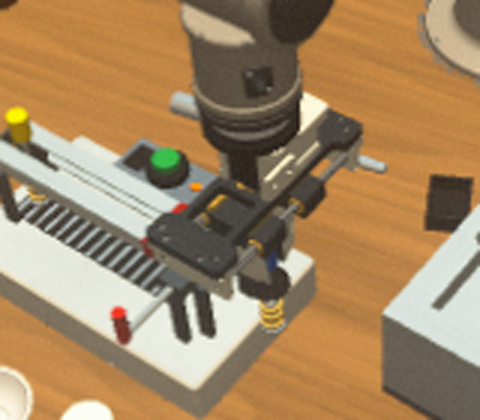

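The blue jig is at the mouth with its stack at (272,315) in the crop. Yellow hangs at the far end at (17,125).

Request:
{"method": "arm_command", "body": {"xyz": [[-1,-6,0],[-1,-6,0],[-1,-6,0],[-1,-6,0],[-1,-6,0],[-1,-6,0],[-1,-6,0],[-1,-6,0],[-1,-6,0],[-1,-6,0],[-1,-6,0],[-1,-6,0],[-1,-6,0],[-1,-6,0],[-1,-6,0],[-1.5,-6,0],[-1.5,-6,0],[0,0,0]], "spin": [0,0,0,0,0,0,0,0,0,0,0,0,0,0,0,0,0,0]}}

```text
time: 32.65
tool_pos: [0.5509, -0.1316, 0.3397]
tool_rot: [3.142, 0.0, 1.387]
contact_force: [-0.5, 0.4, -1.3]
opening: 0.0193
grip_force: 25.0
```

Request:
{"method": "arm_command", "body": {"xyz": [[-1.7,-10,0],[-1.7,-10,0],[-1.7,-10,0],[-1.7,-10,0],[-1.7,-10,0],[-1.7,-10,0],[-1.7,-10,0],[-1.7,-10,0],[-1.7,-10,0],[-1.7,-10,0],[-1.7,-10,0],[-1.7,-10,0],[-1.7,-10,0],[-1,-6,0],[0,0,-2],[0,0,-2],[0,0,0],[0,0,0]], "spin": [0,0,0,0,0,0,0,0,0,0,0,0,0,0,0,0,0,0]}}

```text
time: 34.45
tool_pos: [0.5281, -0.2664, 0.3357]
tool_rot: [-3.141, -0.0, 1.388]
contact_force: [-1.2, -0.2, -0.8]
opening: 0.0194
grip_force: 25.0
```

Request:
{"method": "arm_command", "body": {"xyz": [[0,0,0],[0,0,0],[0,0,0],[0,0,0],[0,0,10],[0,0,15],[0,0,20],[0,0,23],[0,0,0]], "spin": [0,0,0,0,0,0,0,0,0], "jaw": 0}}

```text
time: 35.35
tool_pos: [0.5283, -0.2671, 0.4079]
tool_rot: [3.135, 0.003, 1.388]
contact_force: [0.2, 0.1, -0.1]
opening: 0.046
grip_force: 0.0
```

```bash
python3 - <<'E'
from h import *
jigs();print(np.round(observe()['tool_pos'],4))
E
```

```text
red [187.8 184.8] 40 depth [0.5245 0.2089 0.1781] plane.176 [0.5249 0.2092]
white [399.4 218.9] 7 depth [ 0.3787 -0.2226  0.6218] plane.176 [ 0.4328 -0.3675]
[ 0.5281 -0.2669  0.4059]
```

Request:
{"method": "arm_command", "body": {"xyz": [[0,24,0],[0,24,0],[0,24,0],[0,24,0],[0,24,0],[0,24,0],[0,24,0],[0,24,0],[0,24,0],[0,24,0],[0,24,0],[0,24,0],[0,24,0],[0,24,0],[0,24,0],[0,24,0],[0,24,0],[-1,24,0],[-1,24,0],[-1,21,0]], "spin": [0,0,0,0,0,0,0,0,0,0,0,0,0,0,0,0,0,0,0,0]}}

```text
time: 37.4
tool_pos: [0.5246, 0.2113, 0.4028]
tool_rot: [-3.14, 0.001, 1.388]
contact_force: [-0.2, -0.6, -0.2]
opening: 0.0459
grip_force: 0.0
```

Request:
{"method": "arm_command", "body": {"xyz": [[0,0,-10],[0,0,-10],[0,0,-10],[0,0,-10],[0,0,-10],[0,0,-10],[0,0,-10],[0,0,-5],[0,0,-4],[0,0,0],[0,0,0]], "spin": [0,0,0,0,0,0,0,0,0,0,0]}}

```text
time: 38.5
tool_pos: [0.5251, 0.2102, 0.325]
tool_rot: [3.141, -0.0, 1.388]
contact_force: [0.2, -0.1, 0.4]
opening: 0.0459
grip_force: 0.0
```

Request:
{"method": "arm_command", "body": {"xyz": [[0,0,0],[0,0,0],[0,0,0],[0,0,0],[0,0,0]], "spin": [0,0,0,0,0], "jaw": -1}}

```text
time: 39.0
tool_pos: [0.525, 0.2102, 0.3249]
tool_rot: [3.141, -0.0, 1.388]
contact_force: [-0.8, -0.6, 1.0]
opening: 0.0191
grip_force: 25.0
```

Request:
{"method": "arm_command", "body": {"xyz": [[0,0,1],[-5,1,0],[-5,1,0],[-5,1,0],[-5,1,0],[-5,1,0],[-5,1,0],[-5,1,0],[-5,1,0],[-5,1,0],[-5,1,0],[-5,1,0],[-5,1,0],[-5,1,0],[-5,1,0],[-5,1,0],[-4,0.6,0],[0,0,0],[0,0,0]], "spin": [0,0,0,0,0,0,0,0,0,0,0,0,0,0,0,0,0,0,0]}}

```text
time: 40.9
tool_pos: [0.446, 0.2258, 0.3258]
tool_rot: [3.141, -0.0, 1.388]
contact_force: [0.0, -0.3, -0.3]
opening: 0.0195
grip_force: 25.0
```

Request:
{"method": "arm_command", "body": {"xyz": [[0,0,5],[0,0,5],[0,0,5],[0,0,5],[0,0,5],[0,0,5],[0,0,5],[0,0,5],[0,0,5],[0,0,5],[0,0,5],[0,0,5],[0,0,5],[0,0,5],[0,0,5],[0,0,0]], "spin": [0,0,0,0,0,0,0,0,0,0,0,0,0,0,0,0]}}

```text
time: 42.5
tool_pos: [0.4461, 0.2258, 0.4015]
tool_rot: [3.14, -0.001, 1.388]
contact_force: [-0.1, -0.7, -0.6]
opening: 0.0195
grip_force: 25.0
```

Request:
{"method": "arm_command", "body": {"xyz": [[6,-13,0],[6,-13,0],[6,-13,0],[6,-13,0],[6,-13,0],[6,-13,0],[6,-13,0],[6,-13,0],[6,-13,0],[6,-13,0],[6,-13,0],[6,-13,0],[6,-13,0],[6,-13,0],[6,-13,0],[6,-13,0],[7,-13,0],[8,-13,0],[7,-13,0],[5,-8,0]], "spin": [0,0,0,0,0,0,0,0,0,0,0,0,0,0,0,0,0,0,0,0]}}

```text
time: 44.5
tool_pos: [0.5697, -0.0306, 0.4006]
tool_rot: [3.141, 0.0, 1.387]
contact_force: [-0.3, -0.5, -0.7]
opening: 0.0196
grip_force: 25.0
```

Request:
{"method": "arm_command", "body": {"xyz": [[0,0,0],[0,0,-10],[0,0,-10],[0,0,-10],[0,0,-10],[0,0,-10],[0,0,-6],[0,0,-5],[0,0,0],[0,0,0]], "spin": [0,0,0,0,0,0,0,0,0,0]}}

```text
time: 45.5
tool_pos: [0.5691, -0.0293, 0.3399]
tool_rot: [3.141, 0.0, 1.388]
contact_force: [0.4, 0.2, -0.7]
opening: 0.0193
grip_force: 25.0
```

```bash
python3 - <<'E'
from h import *
print([o for o in collar() if o[1]>20],np.round(observe()['tool_pos'],4),observe()['opening'])
E
```

```text
[([230.3, 194.9], 57, [0.577, -0.024, 0.101])] [ 0.5691 -0.0293  0.3402] 0.01915582651908032
```

Request:
{"method": "arm_command", "body": {"xyz": [[-1,-6,0],[-1,-6,0],[-1,-6,0],[-1,-6,0],[-1,-6,0],[-1,-6,0],[-1,-6,0],[-1,-6,0],[-1,-6,0],[-1,-6,0],[-1,-6,0],[-1,-6,0],[-1,-6,0],[-1,-6,0],[-1,-6,0],[-1.5,-6,0],[-1.5,-6,0],[0,0,0]], "spin": [0,0,0,0,0,0,0,0,0,0,0,0,0,0,0,0,0,0]}}

```text
time: 47.35
tool_pos: [0.5508, -0.132, 0.3397]
tool_rot: [3.142, 0.0, 1.387]
contact_force: [0.1, -0.9, -0.9]
opening: 0.0197
grip_force: 25.0
```

Request:
{"method": "arm_command", "body": {"xyz": [[-1.7,-10,0],[-1.7,-10,0],[-1.7,-10,0],[-1.7,-10,0],[-1.7,-10,0],[-1.7,-10,0],[-1.7,-10,0],[-1.7,-10,0],[-1.2,-7,0],[0,0,-2],[0,0,-2],[0,0,0],[0,0,0]], "spin": [0,0,0,0,0,0,0,0,0,0,0,0,0]}}

```text
time: 48.65
tool_pos: [0.5362, -0.2178, 0.3356]
tool_rot: [-3.141, -0.0, 1.388]
contact_force: [0.8, 0.0, -0.8]
opening: 0.0191
grip_force: 25.0
```

Request:
{"method": "arm_command", "body": {"xyz": [[0,0,0],[0,0,0],[0,0,0],[0,0,0],[0,0,10],[0,0,15],[0,0,20],[0,0,23],[0,0,0]], "spin": [0,0,0,0,0,0,0,0,0], "jaw": 0}}

```text
time: 49.55
tool_pos: [0.5366, -0.2184, 0.4078]
tool_rot: [3.135, 0.002, 1.388]
contact_force: [0.1, 0.7, 0.2]
opening: 0.0462
grip_force: 0.0
```

```bash
python3 - <<'E'
from h import *
o=observe();print(np.round(o['tool_pos'],4))
c=shot('top'); P=np.array([[*world(c,u,v),u,v] for v in range(165,215) for u in range(138,180)])
w=[p for p in P if .155<p[2]<.2]; w=np.array(w); print(len(w),np.round(w.mean(0),4))
print(np.round(world(c,w[:,3].mean(),w[:,4].mean(),.174),4))
cv2.imwrite('pics/t5.png',cv2.resize(c['img'][140:250,125:395,::-1],None,fx=2.9,fy=2.9,interpolation=cv2.INTER_CUBIC))
E
```

```text
[ 0.5366 -0.2184  0.4078]
51 [5.293000e-01 3.096000e-01 1.737000e-01 1.515294e+02 1.832353e+02]
[0.5293 0.3095 0.174 ]
```

View pics/t5.png

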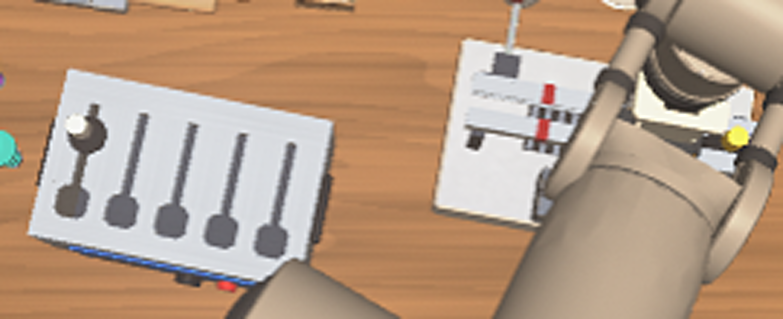

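Only the white jig is left on the cleaner, at crop (78,127), and its slot is where I expected. Yellow shows at (735,137) on the rail.

Request:
{"method": "arm_command", "body": {"xyz": [[0,26,0],[0,26,0],[0,26,0],[0,26,0],[0,26,0],[0,26,0],[0,26,0],[0,26,0],[0,26,0],[0,27,0],[0,27,0],[0,27,0],[0,27,0],[-1,27,0],[-1,27,0],[-1,27,0],[-1,27,0],[-1,27,0],[-1,27,0],[0,25,0]], "spin": [0,0,0,0,0,0,0,0,0,0,0,0,0,0,0,0,0,0,0,0]}}

```text
time: 51.6
tool_pos: [0.5298, 0.312, 0.4027]
tool_rot: [-3.14, 0.001, 1.388]
contact_force: [0.9, 0.0, 0.4]
opening: 0.046
grip_force: 0.0
```

Request:
{"method": "arm_command", "body": {"xyz": [[0,0,-10],[0,0,-10],[0,0,-10],[0,0,-10],[0,0,-10],[0,0,-10],[0,0,-10],[0,0,-5],[0,0,-4],[0,0,0],[0,0,0]], "spin": [0,0,0,0,0,0,0,0,0,0,0]}}

```text
time: 52.7
tool_pos: [0.5303, 0.3108, 0.325]
tool_rot: [3.141, -0.0, 1.388]
contact_force: [0.1, 0.2, 0.6]
opening: 0.0461
grip_force: 0.0
```

Request:
{"method": "arm_command", "body": {"xyz": [[0,0,0],[0,0,0],[0,0,0],[0,0,0],[0,0,0]], "spin": [0,0,0,0,0], "jaw": -1}}

```text
time: 53.2
tool_pos: [0.5302, 0.3108, 0.3249]
tool_rot: [3.141, -0.0, 1.388]
contact_force: [-0.3, 0.8, 0.3]
opening: 0.0193
grip_force: 25.0
```

Request:
{"method": "arm_command", "body": {"xyz": [[0,0,1],[-5,1,0],[-5,1,0],[-5,1,0],[-5,1,0],[-5,1,0],[-5,1,0],[-5,1,0],[-5,1,0],[-5,1,0],[-5,1,0],[-5,1,0],[-5,1,0],[-5,1,0],[0,0,0],[0,0,0]], "spin": [0,0,0,0,0,0,0,0,0,0,0,0,0,0,0,0]}}

```text
time: 54.8
tool_pos: [0.4651, 0.3238, 0.3258]
tool_rot: [3.141, -0.0, 1.388]
contact_force: [-0.3, 0.3, -1.2]
opening: 0.0193
grip_force: 25.0
```

Request:
{"method": "arm_command", "body": {"xyz": [[0,0,5],[0,0,5],[0,0,5],[0,0,5],[0,0,5],[0,0,5],[0,0,5],[0,0,5],[0,0,5],[0,0,5],[0,0,5],[0,0,5],[0,0,5],[0,0,5],[0,0,5],[0,0,0]], "spin": [0,0,0,0,0,0,0,0,0,0,0,0,0,0,0,0]}}

```text
time: 56.4
tool_pos: [0.4653, 0.3238, 0.4016]
tool_rot: [3.14, -0.001, 1.388]
contact_force: [0.2, 0.5, -0.6]
opening: 0.0196
grip_force: 25.0
```

Request:
{"method": "arm_command", "body": {"xyz": [[5,-18,0],[5,-18,0],[5,-18,0],[5,-18,0],[5,-18,0],[5,-18,0],[5,-18,0],[5,-18,0],[5,-18,0],[5,-18,0],[5,-18,0],[5,-18,0],[5,-18,0],[5,-18,0],[5,-18,0],[5,-18,0],[6,-18,0],[6,-18,0],[6,-18,0],[6,-11,0]], "spin": [0,0,0,0,0,0,0,0,0,0,0,0,0,0,0,0,0,0,0,0]}}

```text
time: 58.4
tool_pos: [0.5694, -0.0304, 0.4005]
tool_rot: [-3.141, 0.0, 1.387]
contact_force: [-0.3, 0.3, -1.0]
opening: 0.0195
grip_force: 25.0
```

Request:
{"method": "arm_command", "body": {"xyz": [[0,0,0],[0,0,-10],[0,0,-10],[0,0,-10],[0,0,-10],[0,0,-10],[0,0,-6],[0,0,-5],[0,0,0],[0,0,0]], "spin": [0,0,0,0,0,0,0,0,0,0]}}

```text
time: 59.4
tool_pos: [0.5693, -0.0293, 0.3399]
tool_rot: [3.141, 0.0, 1.388]
contact_force: [0.6, -0.2, -0.9]
opening: 0.0194
grip_force: 25.0
```

```bash
python3 - <<'E'
from h import *
print([o for o in collar() if o[1]>20],np.round(observe()['tool_pos'],4),observe()['opening'])
bolt()
c=shot('scene')
cv2.imwrite('pics/s6.png',cv2.resize(c['img'][90:230,120:300,::-1],None,fx=4,fy=4,interpolation=cv2.INTER_CUBIC))
E
```

```text
[([230.3, 194.9], 60, [0.576, -0.025, 0.1])] [ 0.5693 -0.0293  0.3401] 0.019358316989838757
red [171.5 144.6] 57 [ 0.5426 -0.2126  0.1822]
red [200.  158.9] 8 [ 0.5307 -0.136   0.1471]
red [179.7 197.3] 35 [ 0.6751 -0.1095  0.1634]
```

View pics/s6.png

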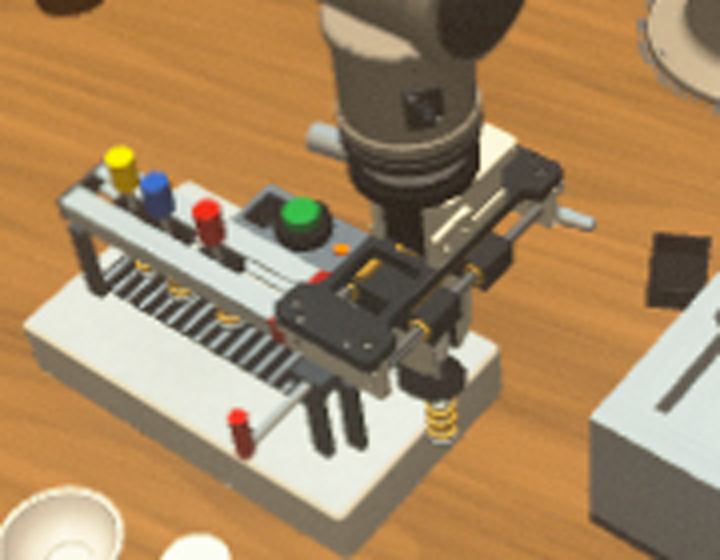

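The rail holds yellow, blue and red, crop (120,165), (155,190) and (207,220). White is at the mouth, so I'll feed it in.

Request:
{"method": "arm_command", "body": {"xyz": [[-1,-6,0],[-1,-6,0],[-1,-6,0],[-1,-6,0],[-1,-6,0],[-1,-6,0],[-1,-6,0],[-1,-6,0],[-1,-6,0],[-1,-6,0],[-1,-6,0],[-1,-6,0],[-1,-6,0],[-1,-6,0],[-1,-6,0],[-1.5,-6,0],[-1.5,-6,0],[0,0,0]], "spin": [0,0,0,0,0,0,0,0,0,0,0,0,0,0,0,0,0,0]}}

```text
time: 61.35
tool_pos: [0.551, -0.132, 0.3398]
tool_rot: [3.141, 0.0, 1.387]
contact_force: [0.8, -0.4, -1.4]
opening: 0.0192
grip_force: 25.0
```

Request:
{"method": "arm_command", "body": {"xyz": [[-1.7,-10,0],[-1.7,-10,0],[-1.7,-10,0],[-1.7,-10,0],[-0.8,-4,0],[0,0,-2],[0,0,-2],[0,0,0],[0,0,0]], "spin": [0,0,0,0,0,0,0,0,0]}}

```text
time: 62.25
tool_pos: [0.5436, -0.1748, 0.3356]
tool_rot: [-3.141, -0.0, 1.388]
contact_force: [-0.3, 0.0, -0.7]
opening: 0.0191
grip_force: 25.0
```

Request:
{"method": "arm_command", "body": {"xyz": [[0,0,0],[0,0,0],[0,0,0],[0,0,0],[0,0,10],[0,0,15],[0,0,20],[0,0,23],[0,0,0]], "spin": [0,0,0,0,0,0,0,0,0], "jaw": 0}}

```text
time: 63.15
tool_pos: [0.544, -0.1754, 0.4078]
tool_rot: [3.135, 0.002, 1.388]
contact_force: [-0.3, 0.1, -0.4]
opening: 0.0457
grip_force: 0.0
```

Request:
{"method": "arm_command", "body": {"xyz": [[9,4.4,0],[9,4.4,0],[9,4.4,0],[9,4.4,0],[9,4.4,0],[9,4.4,0],[9,4.4,0],[9,4.4,0],[9,4.4,0],[9,4.4,0],[9,4.4,0],[9,4.4,0],[9,4.4,0],[8.5,3,0],[0,0,0],[0,0,0]], "spin": [-6,-6,-6,-6,-6,-6,-6,-6,-6,-6,-6,-6,-6,-6,-5.3,0], "squeeze": 15}}

```text
time: 64.75
tool_pos: [0.6692, -0.1149, 0.403]
tool_rot: [3.142, 0.001, -0.171]
contact_force: [-0.3, 0.2, 0.5]
opening: 0.0458
grip_force: 0.0
```

```bash
python3 - <<'E'
from h import *
o=observe();print(np.round(o['tool_pos'],4),o['tool_rot'])
bolt()
c=shot('scene')
cv2.imwrite('pics/s7.png',cv2.resize(c['img'][90:230,120:300,::-1],None,fx=4,fy=4,interpolation=cv2.INTER_CUBIC))
E
```

```text
[ 0.6692 -0.1149  0.403 ] [ 3.14156199e+00  1.13087398e-03 -1.71493159e-01]
red [179.5 196.9] 28 [ 0.6754 -0.1093  0.1656]
```

View pics/s7.png

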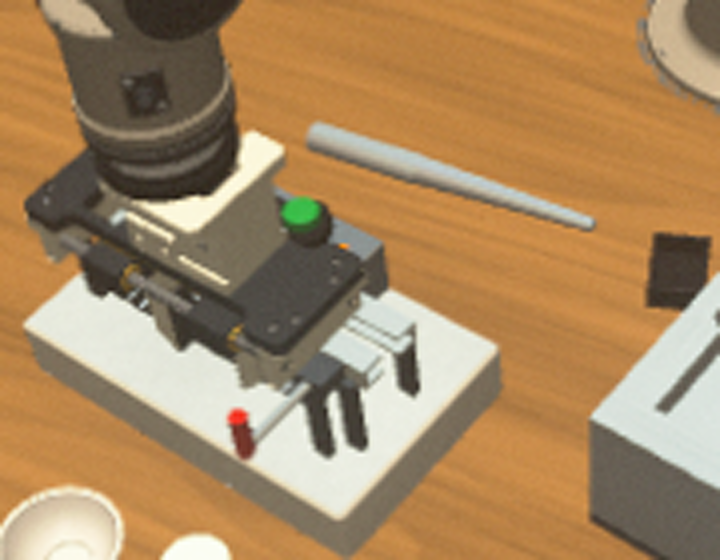

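The bolt is still drawn, with the knob at crop (238,435). The gripper hides the rail from this camera, so I'll shoot the bolt and then look again.

Request:
{"method": "arm_command", "body": {"xyz": [[0,0,-10],[0,0,-10],[0,0,-10],[0,0,-10],[0,0,-10],[0,0,-10],[0,0,-10],[0,0,-10],[0,0,-5],[0,0,-4],[0,0,0],[0,0,0]], "spin": [0,0,0,0,0,0,0,0,0,0,0,0]}}

```text
time: 66.05
tool_pos: [0.6692, -0.1151, 0.3151]
tool_rot: [3.141, -0.001, -0.171]
contact_force: [-0.3, 0.5, 0.1]
opening: 0.0458
grip_force: 0.0
```

Request:
{"method": "arm_command", "body": {"xyz": [[0,0,0],[0,0,0],[0,0,0],[0,0,0],[0,0,0]], "spin": [0,0,0,0,0], "jaw": -1}}

```text
time: 66.55
tool_pos: [0.669, -0.1152, 0.3148]
tool_rot: [3.141, -0.0, -0.171]
contact_force: [0.9, 0.1, 1.3]
opening: 0.0125
grip_force: 15.0
```

Request:
{"method": "arm_command", "body": {"xyz": [[-4,0.7,0],[-4,0.7,0],[-4,0.7,0],[-4,0.7,0],[-4,0.7,0],[-4,0.7,0],[-4,0.7,0],[-4,0.7,0],[-4,0.7,0],[-4,0.7,0],[-4,0.7,0],[-2.5,0.4,0],[0,0,0],[0,0,0]], "spin": [0,0,0,0,0,0,0,0,0,0,0,0,0,0]}}

```text
time: 67.95
tool_pos: [0.6237, -0.1071, 0.315]
tool_rot: [3.141, -0.005, -0.171]
contact_force: [9.7, -3.3, -3.2]
opening: 0.0125
grip_force: 15.0
```

Request:
{"method": "arm_command", "body": {"xyz": [[0,0,0],[0,0,0],[0,0,0],[0,0,15],[0,0,15],[0,0,20],[0,0,20],[0,0,20],[0,0,0]], "spin": [0,0,0,0,0,0,0,0,0], "jaw": 0}}

```text
time: 68.85
tool_pos: [0.6227, -0.1068, 0.4077]
tool_rot: [3.141, -0.005, -0.171]
contact_force: [0.5, 0.4, -0.5]
opening: 0.0462
grip_force: 0.0
```

Request:
{"method": "arm_command", "body": {"xyz": [[-10,15,0],[-10,15,0],[-10,15,0],[-10,15,0],[-10,15,0],[-10,15,0],[-10,15,0],[-10,15,0],[-10,15,0],[-10,15,0],[-10,15,0],[-10,15,0],[0,0,0]], "spin": [0,0,0,0,0,0,0,0,0,0,0,0,0], "jaw": -1}}

```text
time: 70.15
tool_pos: [0.5012, 0.075, 0.4049]
tool_rot: [-3.141, 0.0, -0.169]
contact_force: [-0.4, 0.0, 0.2]
opening: 0.0001
grip_force: 0.0
```

```bash
python3 - <<'E'
from h import *
o=observe();print(np.round(o['tool_pos'],4),o['opening'])
bolt()
c=shot('scene')
a=cv2.resize(c['img'][120:235,120:260,::-1],None,fx=4.2,fy=4.2,interpolation=cv2.INTER_CUBIC)
t=shot('top');h=cv2.cvtColor(t['img'],cv2.COLOR_RGB2HSV);H,S,V=cv2.split(h)
m=((H>45)&(H<80)&(S>120)).astype(np.uint8);m[:,:300]=0;m[:,360:]=0;M=cv2.moments(m)
if M['m00']>0:print('btn',M['m00'],world(t,M['m10']/M['m00'],M['m01']/M['m00'],.133),world(t,M['m10']/M['m00'],M['m01']/M['m00']))
cv2.imwrite('pics/s8.png',a)
E
```

```text
[0.5012 0.075  0.4049] 9.371225780293441e-05
red [171.7 144.6] 56 [ 0.5432 -0.2114  0.1832]
red [199.4 160.1] 17 [ 0.5367 -0.1344  0.1488]
red [189.9 168.9] 18 [ 0.5733 -0.1425  0.1474]
red [191.3 185. ] 37 [ 0.6287 -0.1036  0.1621]
btn 53.0 [ 0.46985111 -0.19114402  0.133     ] [ 0.46941645 -0.19062132  0.13597154]
```

View pics/s8.png

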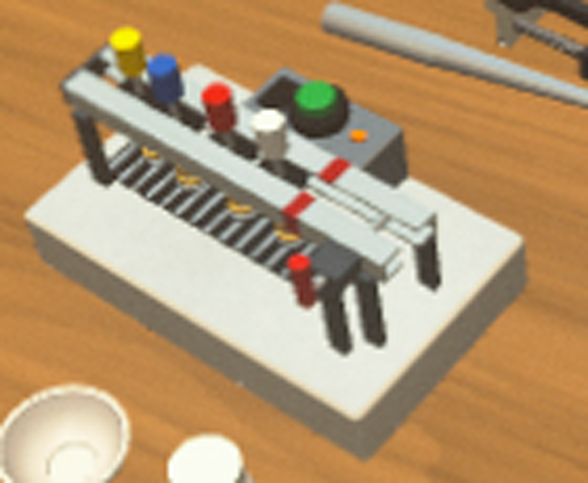

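All four jigs hang past the bands, over the grille: yellow (127,50), blue (165,77), red (218,105) and white (268,132). The bolt is home with its knob at (300,280), so I'll press the button next.

Request:
{"method": "arm_command", "body": {"xyz": [[-2,-17,0],[-2,-17,0],[-2,-17,0],[-2,-17,0],[-2,-17,0],[-2,-17,0],[-2,-17,0],[-2,-17,0],[-2,-17,0],[-2,-17,0],[-2,-17,0],[-2,-17,0],[-2,-17,0],[-2,-17,0],[-2,-17,0],[-1,-11,0],[0,0,0],[0,0,0]], "spin": [0,0,0,0,0,0,0,0,0,0,0,0,0,0,0,0,0,0]}}

```text
time: 72.1
tool_pos: [0.4716, -0.193, 0.4046]
tool_rot: [-3.141, 0.0, -0.172]
contact_force: [-0.6, -0.3, -0.2]
opening: 0.0004
grip_force: 0.0
```

Request:
{"method": "arm_command", "body": {"xyz": [[0,0,-10],[0,0,-10],[0,0,-10],[0,0,-10],[0,0,-10],[0,0,-10],[0,0,-10],[0,0,-10],[0,0,-4],[0,0,0],[0,0,0]], "spin": [0,0,0,0,0,0,0,0,0,0,0]}}

```text
time: 73.2
tool_pos: [0.4717, -0.193, 0.321]
tool_rot: [3.141, -0.0, -0.171]
contact_force: [-0.2, -0.1, -0.7]
opening: 0.0006
grip_force: 0.0
```

Request:
{"method": "arm_command", "body": {"xyz": [[-1,2,-2],[0,0,-2],[0,0,-2],[0,0,-2],[0,0,-2],[0,0,-1],[0,0,-1],[0,0,-1],[0,0,0],[0,0,0]], "spin": [0,0,0,0,0,0,0,0,0,0]}}

```text
time: 74.2
tool_pos: [0.4706, -0.1909, 0.3079]
tool_rot: [3.141, -0.0, -0.171]
contact_force: [-0.9, 0.6, 2.8]
opening: 0.0006
grip_force: 1.6
```

Request:
{"method": "arm_command", "body": {"xyz": [[0,0,-1],[0,0,-1],[0,0,-1],[0,0,-1],[0,0,0],[0,0,0]], "spin": [0,0,0,0,0,0]}}

```text
time: 74.8
tool_pos: [0.4705, -0.1909, 0.3051]
tool_rot: [3.141, -0.001, -0.171]
contact_force: [-4.2, 1.9, 15.2]
opening: 0.0004
grip_force: 7.5
```

The contact force of 15 N means the button bottomed out, so I'll retract and check.

Request:
{"method": "arm_command", "body": {"xyz": [[0,0,5],[0,0,10],[0,0,15],[0,0,20],[0,0,25],[0,0,25],[-5,20,0],[-5,20,0],[-5,20,0],[-5,20,0],[-5,20,0],[0,20,0],[0,20,0],[0,20,0],[0,20,0],[0,20,0],[0,20,0],[0,0,0],[0,0,0]], "spin": [0,0,0,0,0,0,0,0,0,0,0,0,0,0,0,0,0,0,0]}}

```text
time: 76.7
tool_pos: [0.4456, 0.0291, 0.4038]
tool_rot: [3.141, 0.0, -0.17]
contact_force: [-0.7, -1.1, 0.3]
opening: 0.0005
grip_force: 0.0
```

```bash
python3 - <<'E'
from h import *
bolt()
c=shot('top')
cv2.imwrite('pics/s9.png',cv2.resize(c['img'][100:300,100:400,::-1],None,fx=2.6,fy=2.6,interpolation=cv2.INTER_CUBIC))
E
```

```text
red [171.7 144.8] 61 [ 0.5422 -0.2125  0.1809]
red [199.4 160.1] 17 [ 0.5338 -0.1366  0.1449]
red [190.  168.8] 17 [ 0.5713 -0.1438  0.1455]
red [191.2 184.8] 36 [ 0.6294 -0.1031  0.164 ]
```

View pics/s9.png

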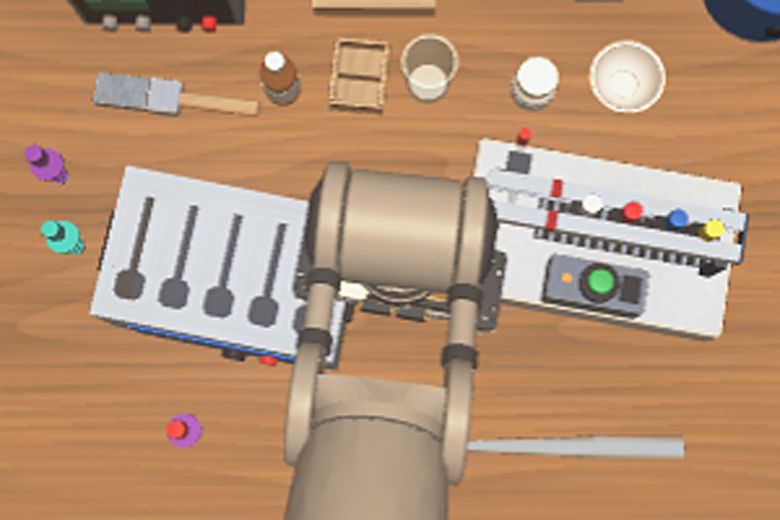

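The four jigs hang past the bands at (593,204), (633,211), (678,217) and (714,229). The bolt is shot at (524,135), and the other things on the bench haven't moved.

```bash
python3 -c "
from cell import *
print(hand_in())"
```

```text
the job is handed in; nothing more can be done
None
```

The job is handed in at about 77 s: the four jigs present (yellow, blue, red, white; no green one) hang on the rail past the red bands, the bolt is fully home, and the green button was pressed to its stop (15 N), though nothing visible confirmed the dryer started.

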